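# Close the gap between the handlamp dock and its charger

### The job

The handlamp's charging dock has slid away from the black charger under the front edge of the oak shelf. First lift the lamp off the dock and set it down upright in the middle of the rubber mat, without dropping or tipping it. Then bring the dock back so that its side butts squarely against the charger's side with no gap and the front faces of the two housings are in line, let go, and leave the other loose things where they are.

Things in the scene. Friction and masses are not known exactly. Their poses are not given: they have to be found in the camera images.
- shelf: Fixed oak shelf, open in front and behind. Origin: bench level under the middle of the board. Board 150 mm along x, 800 mm along y, underside 185 and top 205 mm up; front edge (towards the robot) at its x = -75 mm; steel end plates at y = -370 and +370 mm. The dock's ridge lies under the front edge: grip it with the tool leaning 30 to 45 deg, fingers pointing down and forward.
- charger: Matte black box, fixed to the bench, axes parallel to the shelf's: 80 mm along x, 100 mm along y, 45 mm high. Origin: centre of the underside, 12 mm behind the shelf's front edge. Front face at its x = -40 mm; the mating side, with a brass contact strip, is its -y side at y = -50 mm.
- charger_face (a point): Centre of the charger's mating (-y) side, 22.5 mm above the bench.
- dock: Loose charging dock, about 0.6 kg, on the charger's -y side. Grey housing 80 mm along x, 90 along y, 45 high, origin at the centre of its underside; in front (-x) a foot plate 20 mm high, from x = -40 to -108 mm, where the lamp stands at first. Mating side: y = +45 mm. Butted and in line, its origin is at x = 0, y = -95 mm in the charger's frame, axes parallel. Sliding it takes 3 to 9 N.
- dock_face (a point): Centre of the dock's mating (+y) side, 22.5 mm above its underside.
- dock_ridge (a point): Point 75 mm above the underside, on the dock's orange grip ridge, which is centred over the dock's origin: 50 mm along x, 30 mm wide along y, top at z = 85 mm. A good TCP point for a leaning grip, fingers closing along the dock's y; the fingertips then clear the tops of housing and charger (45 mm).
- lamp: Loose yellow, white and black LED handlamp, 0.25 to 0.5 kg: upright cylinder 60 mm in diameter and 102 mm high with a rigid top handle; 147 mm high in all. Origin: centre of its underside, z up its axis. It blocks the way to the dock's ridge.
- lamp_handle (a point): Middle of the lamp's black handle bar, 140 mm above its underside. The bar runs along the lamp's x, 14 mm wide and 14 mm high, 44 mm free between its two posts, 31 mm clear under it.
- mat: Fixed black rubber mat with a thin red border line, 150 by 150 mm, 4 mm thick, flat on the bench to the robot's left or right. Origin: centre of the underside.
- fusebox: Green flip-top fuse box, 83 by 123 mm, 49 mm high, fixed to the bench on the other side from the mat. Origin: centre of the underside.
- wrench: Loose chrome wrench lying on top of the shelf, about 12 mm high. Bystander.
- bumper: Loose blue silicone bumper block, 50 by 90 by 40 mm, on top of the shelf. Bystander.
- jar: Loose glass jar with red lid, 60 mm in diameter, 75 mm high, on top of the shelf. Bystander.
- can: Loose blue spray can, 56 mm in diameter, 120 mm high, standing on top of the shelf. Bystander.
- screwdriver: Loose red-handled screwdriver lying on the bench near the robot. Bystander.
Not all that is in view belongs to the job. There is more than one size of the lamp; the job needs the smallest.

How it is judged:
By the outcome, as a careful person would: the job done as asked, in the order asked, and still so for the second after the job is handed in, with the robot touching nothing.
It also fails if it takes over 54 s, if anything falls off the work surface, if the arm or the gripper's body presses on something with over 40 N, if the wrist force passes 120 N, or if a joint passes its speed limit or range.

### The arm

A 6-joint arm with a two-finger parallel gripper is mounted at the origin on the work surface. World frame = base frame: x ahead of the robot, y to its left, z up, the work surface at z = 0. Lengths are in m, angles in rad, forces in N, time in s.
With the tool pointing down it reaches from about 0.225 to 0.875 m from the base axis. Payload 3.4 kg.
Tool frame: the origin (TCP) lies between the finger pads, 19 mm behind the fingertips; this is the grasp point; z points along the fingers, y is the line along which they close (so a half turn about z gives the same grasp; the last joint's range is limited). The gripper opens to 85 mm and grips with 20 to 120 N. Pads are 22 mm wide; open, the fingers measure 114 mm over their backs; the gripper's body (76 mm by 85 mm) begins 54 mm behind the grasp point. The pads swing forward as they close: fully open they stand 13 mm farther back than shut.
Start: joints at [1.104, 0.276, 1.505, -0, 1.361, -0.121], TCP at [0.195, 0.541, 0.25] pointing down, gripper open.
Joint ranges: [-2.89, 2.89], [-0.75, 2.08], [0.22, 2.7], [-1.18, 4.32], [0.11, 2.71], [-2.7, 2.7]. Speed limits (rad/s): [2.57, 2.57, 3.14, 3.14, 3.14, 3.14].

### API

Orientations are given as a unit quaternion [w, x, y, z].
In Python, from rig import manip gives the robot as it stands.
- The arm moves only by the shell command python3 -m pendant 'ROWS' [FORCE]. ROWS is JSON, a list of rows, each an object of numbers: "jaw": the opening, from -1 (shut) to 1 (fully open); "tx", "ty", "tz": the shift along the world's x, y, z in cm; "ax", "ay", "az": the turn, a rotation vector about the world's x, y, z in degrees. In form: [{"jaw": .., "tx": .., "ty": .., "tz": .., "ax": .., "ay": .., "az": ..}, ...]. A call has 1 to 10 rows; each row is the pose to reach, as a shift and turn from the pose commanded when the call began; what a row does not reach only later rows make up. A row lasts 1/8 s, in which the tool goes at most 62.5 mm and 10.7 degrees, less where a joint would pass 70% of its speed; a pose out of reach is approached as far as the arm can. A call with a gripper value outside its range is refused whole. The fingers move at their own pace and stop on an object; FORCE is the grip in N (left out, the last holds). Time passes only in rows, so rows that repeat a pose let the fingers close. It gives the time, the measured TCP pose, the force, the opening and the grip force at its end, in the units of the state.
- manip.get_state(): the state, without advancing time (a new reading comes with each control period).
- manip.get_image(name): name is "scene" or "top" or "wrist"; returns a dict with "pixels" (384x512x3 uint8, blue, green, red), "depth" (384x512 float32, m along the optical axis (not along the pixel's ray), 0 where there is no reading), "fx", "fy", "cx", "cy" (pixels), "D" ([k1, k2, p1, p2, k3] as OpenCV has them; the pictures are not rectified), "pose" (4x4, takes a point from camera to world coordinates). Camera axes: x right, y down, z forward; pixel columns grow to the right and rows downward; lengths in m; the calibration is good to about 2 mm. A picture is of the moment at which its call begins.
- manip.sign_off(): hands the job in; it is judged then, once.
The state is a dict: "clock": time; "qpos": joint angles; "qd": joint speeds; "effort": joint torques, N m; "position": TCP position; "ee_rot": TCP orientation; "contact_force": force on the tool from outside, world axes, zero at the start; "moment": the same for the moment, N m; "width": finger opening in m; "gripper_force": force on a finger pad.
Only numpy, scipy, OpenCV 4.12 (cv2) and the standard library are available. Lean on these libraries where they do the work, as an engineer would, in place of code of your own. Each camera call takes 0.05 s, during which the arm holds its last target. There are 200 camera calls.

## Working session

There is one attempt and no reset: what is moved stays moved. The work goes in short steps, Python scripts to look and compute and a shell command to move; the robot and the scene stay as the last step left them, time stands still between calls to the robot, and variables do not carry over. Pictures are saved under pics/ and viewed, at most 10 in all, crops included, and the job is handed in when it is done.

```bash
mkdir -p pics; cat > h.py <<'E'
import numpy as np, cv2
from rig import manip
def grab(n):
    im=manip.get_image(n); np.savez(f'/tmp/{n}.npz',**{k:np.array(v) for k,v in im.items()}); return im
def load(n): return dict(np.load(f'/tmp/{n}.npz'))
def K(im): return np.array([[im['fx'],0,im['cx']],[0,im['fy'],im['cy']],[0,0,1]],float)
def rays(im,px):
    u=cv2.undistortPoints(np.array(px,float).reshape(-1,1,2),K(im),np.array(im['D'],float))[:,0]
    T=np.array(im['pose']); d=np.c_[u,np.ones(len(u))]@T[:3,:3].T
    return T[:3,3],d
def onz(im,px,z):
    o,d=rays(im,px); return o+d*((z-o[2])/d[:,2])[:,None]
def cloud(im):
    z=np.array(im['depth']); v,u=np.mgrid[:z.shape[0],:z.shape[1]]
    o,d=rays(im,np.c_[u.ravel(),v.ravel()]); P=o+d*z.ravel()[:,None]
    P[z.ravel()==0]=np.nan; return P.reshape(*z.shape,3)
E
python3 - <<'E'
from h import *
a=[]
for n in('scene','top','wrist'):
    im=grab(n); cv2.imwrite(f'pics/{n}0.png',im['pixels']); print(n,np.round(im['pose'],3).tolist(),im['fx'],(np.array(im['depth'])>0).mean())
print(manip.get_state())
E
```

```text
scene [[0.01, -0.949, 0.314, 0.11], [-1.0, -0.011, -0.003, 0.016], [0.007, -0.314, -0.949, 1.403], [0.0, 0.0, 0.0, 1.0]] 467.17987089425986 0.9960276285807291
top [[0.01, -0.994, 0.107, 0.391], [-1.0, -0.01, -0.005, 0.022], [0.006, -0.107, -0.994, 1.366], [0.0, 0.0, 0.0, 1.0]] 433.1255687467593 0.9958953857421875
wrist [[0.34, 0.895, 0.289, 0.121], [0.94, -0.323, -0.106, 0.566], [-0.002, 0.308, -0.951, 0.372], [0.0, 0.0, 0.0, 1.0]] 326.8102160927693 0.9961903889973959
{'clock': 0.15, 'qpos': array([ 1.10398955e+00,  2.76459911e-01,  1.50583536e+00, -2.03506314e-06,
        1.36071466e+00, -1.20979086e-01]), 'qd': array([-0.00017808, -0.00073142, -0.00333838,  0.00084662,  0.00039421,
       -0.00017328]), 'effort': array([ 2.80794438e-05, -4.17144406e+01, -2.46032667e+01, -3.17167942e-04,
        7.68775848e-03,  3.87008834e-05]), 'position': array([0.19473802, 0.54062731, 0.24933538]), 'ee_rot': array([-2.04326452e-04,  1.72053216e-01,  9.85087402e-01, -6.78543057e-04]), 'contact_force': array([-0.31792079, -0.22861429,  0.6597922 ]), 'moment': array([-0.00827509, -0.00890965, -0.00509884]), 'gripper_force': 0.0, 'width': 0.08526957362083855}
```

View pics/scene0.png

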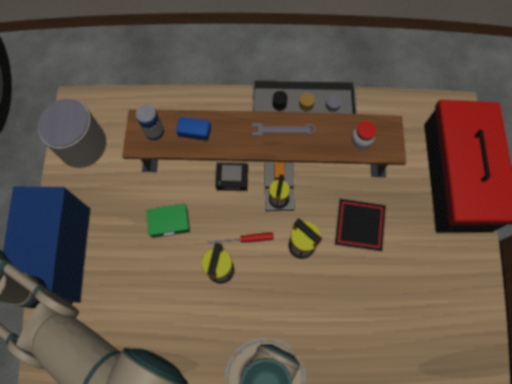

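View pics/top0.png

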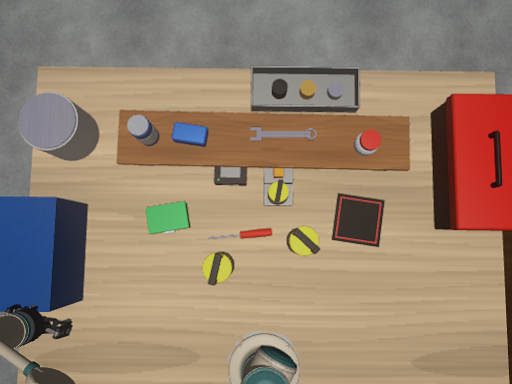

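The scene view shows the lamp on the dock foot at about (279,190), the charger at (232,176), the orange ridge at (280,168) just under the shelf edge, and the mat at (360,224). The two bigger lamps are decoys at (305,238) and (217,262). The top view shows the same layout.

```bash
python3 - <<'E'
from h import *
t=load('top'); s=load('scene')
def mask(im,lo,hi,box):
    h=cv2.cvtColor(im['pixels'],cv2.COLOR_BGR2HSV); m=cv2.inRange(h,lo,hi); k=np.zeros_like(m); x0,y0,x1,y1=box; k[y0:y1,x0:x1]=255; return m&k
for n,im,lb,mb in(('top',t,(262,175,296,208),(325,185,395,255)),('scene',s,(262,170,298,212),(325,190,395,260))):
    P=cloud(im)
    m=mask(im,(22,100,80),(38,255,255),lb)
    c=max(cv2.findContours(m,0,2)[0],key=cv2.contourArea); hull=cv2.convexHull(c); print(n,'yellow',cv2.minEnclosingCircle(hull), 'z',np.nanmedian(P[m>0],0))
    # handle: depth high points
    hm=np.zeros(m.shape,bool); x0,y0,x1,y1=lb; hm[y0:y1,x0:x1]=True
    zz=P[...,2]; hm&=zz>0.145
    q=P[hm]; print('handle n',len(q),q.mean(0),q.max(0), cv2.minAreaRect(np.argwhere(hm)[:,::-1].astype(np.float32)), np.degrees(np.arctan2(*np.linalg.eigh(np.cov(q[:,:2].T))[1][:,1][::-1])))
    r=mask(im,(170,80,60),(180,255,255),mb)|mask(im,(0,80,60),(8,255,255),mb)
    c=np.vstack(cv2.findContours(r,0,2)[0]); R=cv2.minAreaRect(c); print('mat',R,onz(im,[R[0]],.004), 'z',np.nanmedian(P[r>0],0)); print(onz(im,cv2.boxPoints(R),.004).round(4).tolist())
    o=mask(im,(5,150,120),(18,255,255),(270,155,292,182)); print('orange',np.nanmedian(P[o>0],0),np.nanmin(P[o>0],0),np.nanmax(P[o>0],0))
T=cv2.resize(t['pixels'][150:260,190:400],None,fx=3.8,fy=3.8,interpolation=2); cv2.imwrite('pics/tc.png',T)
T=cv2.resize(s['pixels'][150:215,205:310],None,fx=7,fy=7,interpolation=2); cv2.imwrite('pics/sc.png',T)
E
```

```text
top yellow ((275.0, 191.0), 9.486932754516602) z [ 0.53031133 -0.03112368  0.12180082]
handle n 113 [ 0.53162788 -0.03471449  0.1657411 ] [ 0.56166168 -0.02315371  0.17100312] ((278.2480163574219, 189.63600158691406), (5.008792877197266, 21.913469314575195), 10.304845809936523) 169.62571318864667
mat ((358.10772705078125, 219.7890625), (43.71320724487305, 42.81437683105469), 8.61564826965332) [[ 0.45777095 -0.29426882  0.004     ]] z [ 0.45760472 -0.29525708  0.00396269]
[[0.401, -0.2156, 0.004], [0.5345, -0.237, 0.004], [0.5151, -0.3737, 0.004], [0.3819, -0.3509, 0.004]]
orange [ 0.59062908 -0.03802232  0.08668331] [ 0.58344791 -0.06783493  0.06774077] [ 0.60535931 -0.02529405  0.19691098]
scene yellow ((282.0, 190.0), 9.219644546508789) z [ 0.52746299 -0.03455902  0.12233888]
handle n 114 [ 0.52718146 -0.03330511  0.1657485 ] [ 0.56171774 -0.02327644  0.17157168] ((279.52801513671875, 185.0959930419922), (5.008792877197266, 22.36068344116211), 10.304845809936523) 170.6089027817017
mat ((360.3699951171875, 224.4099884033203), (45.25483322143555, 42.567832946777344), 8.130102157592773) [[ 0.45624    -0.29105368  0.004     ]] z [ 0.45208047 -0.28959088  0.00464651]
[[0.3995, -0.2094, 0.004], [0.5344, -0.2332, 0.004], [0.5146, -0.3759, 0.004], [0.3797, -0.348, 0.004]]
orange [ 0.60693331 -0.03211848  0.08513252] [ 0.58218218 -0.04733146  0.07519418] [ 0.62905089 -0.02282006  0.09309855]
```

View pics/sc.png

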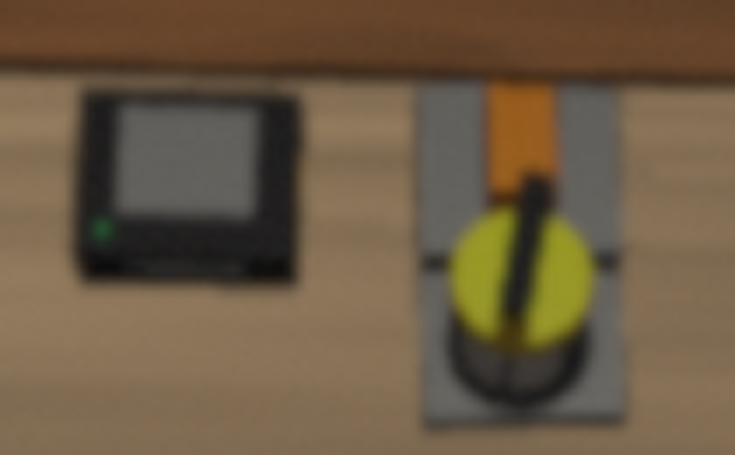

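The crop shows the charger top with its front edge near row 280 and the dock running from column 420 to 620. The lamp covers the front of the ridge, and its handle is turned about 10° from the dock axis. I'll move to a close viewing pose.

```bash
python3 -m pendant '[{"jaw":1,"tx":20,"ty":-54,"tz":8,"az":10},{"jaw":1,"tx":20,"ty":-54,"tz":8,"az":10},{"jaw":1,"tx":20,"ty":-54,"tz":8,"az":10},{"jaw":1,"tx":20,"ty":-54,"tz":8,"az":10},{"jaw":1,"tx":20,"ty":-54,"tz":8,"az":10},{"jaw":1,"tx":20,"ty":-54,"tz":8,"az":10},{"jaw":1,"tx":20,"ty":-54,"tz":8,"az":10},{"jaw":1,"tx":20,"ty":-54,"tz":8,"az":10},{"jaw":1,"tx":20,"ty":-54,"tz":8,"az":10},{"jaw":1,"tx":20,"ty":-54,"tz":8,"az":10}]'
python3 - <<'E'
from h import *
im=grab('wrist'); cv2.imwrite('pics/w1.png',im['pixels']); P=cloud(im); np.save('/tmp/P.npy',P)
print(np.round(im['pose'],3).tolist(),manip.get_state()['position'])
E
```

```text
[[0.34, 0.895, 0.289, 0.121], [0.94, -0.323, -0.106, 0.566], [-0.002, 0.308, -0.951, 0.373], [0.0, 0.0, 0.0, 1.0]] [0.19478493 0.54071367 0.24947216]invalid input at $[0]: expected keys jaw, tx, ty, tz, ax, ay, az
```

View pics/w1.png

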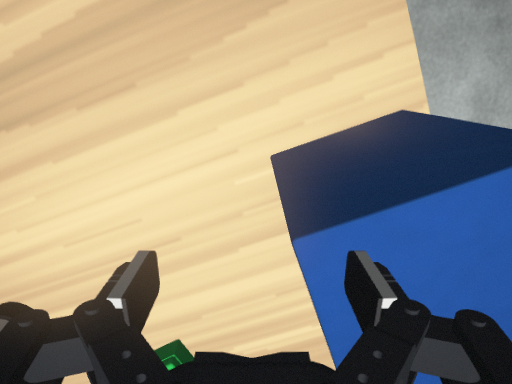

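The call was refused because every row needs all the keys, so the arm is still at its start; this picture only shows bench and the blue box.

```bash
python3 -m pendant '[{"jaw":1,"tx":27.5,"ty":-57.5,"tz":5,"ax":0,"ay":0,"az":10},{"jaw":1,"tx":27.5,"ty":-57.5,"tz":5,"ax":0,"ay":0,"az":10},{"jaw":1,"tx":27.5,"ty":-57.5,"tz":5,"ax":0,"ay":0,"az":10},{"jaw":1,"tx":27.5,"ty":-57.5,"tz":5,"ax":0,"ay":0,"az":10},{"jaw":1,"tx":27.5,"ty":-57.5,"tz":5,"ax":0,"ay":0,"az":10},{"jaw":1,"tx":27.5,"ty":-57.5,"tz":5,"ax":0,"ay":0,"az":10},{"jaw":1,"tx":27.5,"ty":-57.5,"tz":5,"ax":0,"ay":0,"az":10},{"jaw":1,"tx":27.5,"ty":-57.5,"tz":5,"ax":0,"ay":0,"az":10},{"jaw":1,"tx":27.5,"ty":-57.5,"tz":5,"ax":0,"ay":0,"az":10},{"jaw":1,"tx":27.5,"ty":-57.5,"tz":5,"ax":0,"ay":0,"az":10}]'
python3 -m pendant '[{"jaw":0.2,"tx":0,"ty":0,"tz":0,"ax":0,"ay":0,"az":0},{"jaw":0.2,"tx":0,"ty":0,"tz":0,"ax":0,"ay":0,"az":0},{"jaw":0.2,"tx":0,"ty":0,"tz":0,"ax":0,"ay":0,"az":0}]'
python3 - <<'E'
from h import *
im=grab('wrist'); cv2.imwrite('pics/w2.png',im['pixels'])
print(np.round(im['pose'],3).tolist(),manip.get_state()['position'],manip.get_state()['ee_rot'])
E
```

```text
clock: 1.45
position: [0.4642, -0.0231, 0.2992]
ee_rot: [0.0, 0.086, 0.996, 0.0]
contact_force: [0.9, 2.1, 0.5]
width: 0.0855
gripper_force: 0.0
clock: 1.82
position: [0.463, -0.0198, 0.2988]
ee_rot: [-0.0, 0.085, 0.996, 0.0]
contact_force: [0.5, 0.8, -0.4]
width: 0.0512
gripper_force: 0.0
[[0.17, 0.938, 0.303, 0.386], [0.985, -0.162, -0.052, -0.008], [0.0, 0.308, -0.951, 0.422], [0.0, 0.0, 0.0, 1.0]] [ 0.46307128 -0.01977955  0.29885946] [-1.89103842e-04  8.44959082e-02  9.96423785e-01  2.14476580e-04]
```

View pics/w2.png

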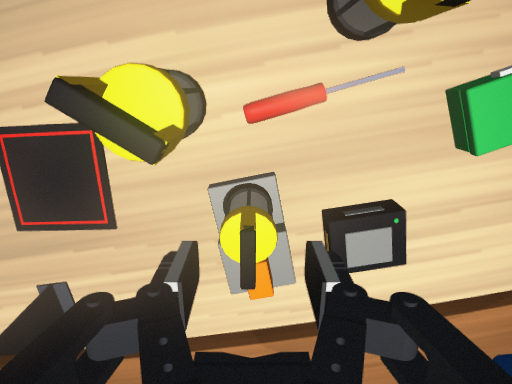

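The wrist view shows the lamp handle running along column 248 from row 226 to 288. The charger's front is at (325–405, 200–265), the dock foot at (210–290, 175–290), and the mat at the left at (60,178), with the big decoy at (130,110).

```bash
python3 - <<'E'
from h import *
w=load('wrist');t=load('top');s=load('scene'); P=cloud(w)
hsv=cv2.cvtColor(w['pixels'],cv2.COLOR_BGR2HSV)
B=np.zeros(P.shape[:2],bool); B[205:300,215:285]=1
hm=B&(P[...,2]>0.150)&(hsv[...,2]<80)
R=cv2.minAreaRect(np.argwhere(hm)[:,::-1].astype(np.float32)); q=P[hm]; print('handle',R,len(q),q.mean(0),np.percentile(q[:,2],[50,95]))
top=q[q[:,2]>.162]; print('top face',len(top),top.mean(0),top.min(0),top.max(0),np.degrees(np.arctan2(*np.linalg.eigh(np.cov(top[:,:2].T))[1][:,1][::-1])))
# yellow disc (lamp top, z~.122) ray triangulation by ellipse centres
ym=cv2.inRange(hsv,(22,100,60),(38,255,255)); ym[~B]=0
y=P[ym>0]; y=y[abs(y[:,2]-.122)<.006]; print('disc z',np.median(y[:,2]),'ext',y.min(0),y.max(0), 'circ',cv2.minEnclosingCircle(y[:,:2].astype(np.float32)))
# triangulate handle: wrist, top, scene blob centres
C=[(w,R[0]),(t,(278.25,189.64)),(s,(279.53,185.1))]
A=np.zeros((3,3));b=np.zeros(3)
for im,p in C:
    o,d=rays(im,[p]);d=d[0]/np.linalg.norm(d);M=np.eye(3)-np.outer(d,d);A+=M;b+=M@o
print('tri',np.linalg.solve(A,b))
# mat red
rm=cv2.inRange(hsv,(170,90,60),(180,255,255))|cv2.inRange(hsv,(0,90,60),(8,255,255)); rm[:,130:]=0
R2=cv2.minAreaRect(np.vstack(cv2.findContours(rm,0,2)[0])); bx=onz(w,cv2.boxPoints(R2),.004); print('mat',bx.mean(0),bx.round(3).tolist(),np.nanmedian(P[rm>0],0))
# charger
B2=np.zeros_like(B);B2[190:290,315:415]=1
def rect(m,n):
    q=P[m][:,:2].astype(np.float32)*1000; print(n,len(q),q.min(0),q.max(0),cv2.boxPoints(cv2.minAreaRect(q)).round(1).tolist())
rect(B2&(abs(P[...,2]-.045)<.004),'charger top')
B3=np.zeros_like(B);B3[165:305,200:300]=1
rect(B3&(abs(P[...,2]-.02)<.004),'foot'); rect(B3&(abs(P[...,2]-.045)<.004),'housing'); rect(B3&(abs(P[...,2]-.085)<.004)&(hsv[...,0]<20),'ridge')
S=np.zeros_like(B);S[280:384,230:300]=1; rect(S&(P[...,2]>.19)&(P[...,2]<.215),'shelf'); S[:]=0;S[:,420:]=1;rect(S&(P[...,2]>.19)&(P[...,2]<.215),'shelf2')
for lbl,b in(('dec',(100,60,200,160)),): print(np.nanmax(P[60:165,45:205,2]))
E
```

```text
handle ((247.5, 257.0), (62.0, 15.0), 90.0) 864 [ 0.52908636 -0.03588154  0.16609767] [0.16624494 0.16741824]
top face 846 [ 0.52964331 -0.03601965  0.166247  ] [ 0.50167557 -0.0473134   0.1620431 ] [ 0.56071453 -0.02519012  0.16820052] 169.3932006072172
disc z 0.12130257015056456 ext [ 0.50123401 -0.06634606  0.11613727] [ 0.56059009 -0.0070839   0.12798799] circ ((0.5309492945671082, -0.03662584349513054), 0.030351605266332626)
tri [ 0.53158324 -0.03514135  0.15808061]
mat [ 0.45890096 -0.29694146  0.004     ] [[0.384, -0.347, 0.004], [0.402, -0.206, 0.004], [0.532, -0.239, 0.004], [0.517, -0.395, 0.004]] [ 0.45021367 -0.28582564  0.00369325]
charger top 3924 [562.88873   58.955544] [644.2832  159.30988] [[562.5, 59.0], [642.9000244140625, 57.5], [644.7999877929688, 158.10000610351562], [564.4000244140625, 159.60000610351562]]
foot 1347 [498.4328  -86.10866] [567.95593     5.3149967] [[498.0, 3.9000000953674316], [499.8999938964844, -86.4000015258789], [569.7999877929688, -84.9000015258789], [567.9000244140625, 5.400000095367432]]
housing 1729 [502.9669  -84.16367] [648.25323    8.010208] [[501.3999938964844, 3.200000047683716], [504.5, -87.30000305175781], [649.0, -82.19999694824219], [645.7999877929688, 8.300000190734863]]
ridge 611 [506.22833  -52.603367] [632.0282  -16.19817] [[506.1000061035156, -51.29999923706055], [631.7999877929688, -52.70000076293945], [632.2000122070312, -17.600000381469727], [506.5, -16.100000381469727]]
shelf 1608 [587.9586   -62.706665] [603.8537     -0.9256997] [[587.7999877929688, -62.5], [603.4000244140625, -62.79999923706055], [604.5999755859375, -1.2000000476837158], [589.0, -0.8999999761581421]]
shelf2 3372 [351.03015  99.04318] [648.9153  187.92206] [[350.70001220703125, 107.0999984741211], [646.9000244140625, 98.19999694824219], [649.5, 186.1999969482422], [353.3999938964844, 195.10000610351562]]
0.20749111635646356
```

```bash
python3 -m pendant '[{"jaw":0.2,"tx":6.8,"ty":-1.6,"tz":-4,"ax":0,"ay":0,"az":-0.8},{"jaw":0.2,"tx":6.8,"ty":-1.6,"tz":-4,"ax":0,"ay":0,"az":-0.8},{"jaw":0.2,"tx":6.8,"ty":-1.6,"tz":-8,"ax":0,"ay":0,"az":-0.8},{"jaw":0.2,"tx":6.8,"ty":-1.6,"tz":-11,"ax":0,"ay":0,"az":-0.8},{"jaw":0.2,"tx":6.8,"ty":-1.6,"tz":-14,"ax":0,"ay":0,"az":-0.8},{"jaw":0.2,"tx":6.8,"ty":-1.6,"tz":-14,"ax":0,"ay":0,"az":-0.8},{"jaw":0.2,"tx":6.8,"ty":-1.6,"tz":-14,"ax":0,"ay":0,"az":-0.8}]'

```

```text
clock: 2.75
position: [0.5323, -0.0367, 0.1602]
ee_rot: [0.001, 0.092, 0.996, -0.0]
contact_force: [0.3, -0.3, 0.6]
width: 0.0511
gripper_force: 0.0
```

```bash
python3 -m pendant '[{"jaw":-1,"tx":0,"ty":0,"tz":-0.1,"ax":0,"ay":0,"az":0},{"jaw":-1,"tx":0,"ty":0,"tz":-0.1,"ax":0,"ay":0,"az":0},{"jaw":-1,"tx":0,"ty":0,"tz":-0.1,"ax":0,"ay":0,"az":0},{"jaw":-1,"tx":0,"ty":0,"tz":-0.1,"ax":0,"ay":0,"az":0},{"jaw":-1,"tx":0,"ty":0,"tz":-0.1,"ax":0,"ay":0,"az":0},{"jaw":-1,"tx":0,"ty":0,"tz":-0.1,"ax":0,"ay":0,"az":0}]' 50
```

```text
clock: 3.5
position: [0.5325, -0.0369, 0.1589]
ee_rot: [0.001, 0.093, 0.996, 0.0]
contact_force: [0.8, 2.4, 5.8]
width: 0.0133
gripper_force: 49.4
```

```bash
python3 -m pendant '[{"jaw":-1,"tx":0,"ty":0,"tz":1,"ax":0,"ay":0,"az":0},{"jaw":-1,"tx":0,"ty":0,"tz":4,"ax":0,"ay":0,"az":0},{"jaw":-1,"tx":0,"ty":0,"tz":8,"ax":0,"ay":0,"az":0},{"jaw":-1,"tx":0,"ty":-2,"tz":10,"ax":0,"ay":0,"az":0},{"jaw":-1,"tx":-1,"ty":-6,"tz":10,"ax":0,"ay":0,"az":0},{"jaw":-1,"tx":-2,"ty":-11,"tz":10,"ax":0,"ay":0,"az":0},{"jaw":-1,"tx":-4,"ty":-16,"tz":10,"ax":0,"ay":0,"az":0},{"jaw":-1,"tx":-6,"ty":-21,"tz":10,"ax":0,"ay":0,"az":0},{"jaw":-1,"tx":-7.4,"ty":-25,"tz":10,"ax":0,"ay":0,"az":0},{"jaw":-1,"tx":-7.4,"ty":-25.6,"tz":10,"ax":0,"ay":0,"az":0}]'
python3 -m pendant '[{"jaw":-1,"tx":0,"ty":0,"tz":0,"ax":0,"ay":0,"az":0},{"jaw":-1,"tx":0,"ty":0,"tz":0,"ax":0,"ay":0,"az":0},{"jaw":-1,"tx":0,"ty":0,"tz":0,"ax":0,"ay":0,"az":0},{"jaw":-1,"tx":0,"ty":0,"tz":0,"ax":0,"ay":0,"az":0}]'
python3 - <<'E'
from h import *
t=grab('top')
b=t['pixels'][150:270,250:420]; cv2.imwrite('pics/t2.png',cv2.resize(b,None,fx=4,fy=4))
# scene view after lift: dock
grab('scene')
E
```

```text
clock: 4.75
position: [0.456, -0.2958, 0.2571]
ee_rot: [-0.001, 0.094, 0.996, -0.0]
contact_force: [-0.3, 0.1, -4.6]
width: 0.0129
gripper_force: 49.2
clock: 5.25
position: [0.458, -0.2923, 0.258]
ee_rot: [0.0, 0.092, 0.996, 0.0]
contact_force: [0.1, -0.2, -4.1]
width: 0.0129
gripper_force: 49.2
```

View pics/t2.png

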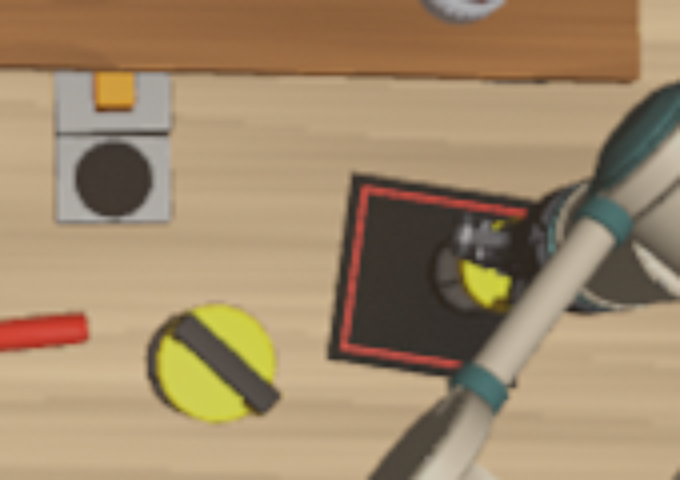

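The lamp hangs upright over the mat at crop (480,270), offset by parallax. The dock is now free at (55–170, 75–220). Next I lower the lamp.

```bash
python3 -m pendant '[{"jaw":-1,"tx":0,"ty":0,"tz":-4,"ax":0,"ay":0,"az":0},{"jaw":-1,"tx":0,"ty":0,"tz":-8,"ax":0,"ay":0,"az":0},{"jaw":-1,"tx":0,"ty":0,"tz":-10.3,"ax":0,"ay":0,"az":0},{"jaw":-1,"tx":0,"ty":0,"tz":-11,"ax":0,"ay":0,"az":0},{"jaw":-1,"tx":0,"ty":0,"tz":-11.2,"ax":0,"ay":0,"az":0},{"jaw":-1,"tx":0,"ty":0,"tz":-11.3,"ax":0,"ay":0,"az":0},{"jaw":-1,"tx":0,"ty":0,"tz":-11.3,"ax":0,"ay":0,"az":0}]'
```

```text
clock: 6.22
position: [0.4582, -0.2935, 0.1459]
ee_rot: [0.001, 0.092, 0.996, -0.001]
contact_force: [0.3, 0.6, -3.5]
width: 0.0127
gripper_force: 49.2
```

```bash
python3 -m pendant '[{"jaw":-1,"tx":0,"ty":0,"tz":-0.1,"ax":0,"ay":0,"az":0},{"jaw":-1,"tx":0,"ty":0,"tz":-0.2,"ax":0,"ay":0,"az":0},{"jaw":-1,"tx":0,"ty":0,"tz":-0.2,"ax":0,"ay":0,"az":0}]'
python3 -m pendant '[{"jaw":-1,"tx":0,"ty":0,"tz":-0.1,"ax":0,"ay":0,"az":0},{"jaw":-1,"tx":0,"ty":0,"tz":-0.1,"ax":0,"ay":0,"az":0},{"jaw":-1,"tx":0,"ty":0,"tz":-0.1,"ax":0,"ay":0,"az":0}]'
```

```text
clock: 6.6
position: [0.4578, -0.2931, 0.143]
ee_rot: [0.0, 0.092, 0.996, 0.0]
contact_force: [0.4, 1.6, -4.0]
width: 0.0129
gripper_force: 49.2
clock: 6.98
position: [0.4581, -0.2932, 0.1429]
ee_rot: [0.001, 0.092, 0.996, -0.0]
contact_force: [-1.5, 2.7, 6.2]
width: 0.0132
gripper_force: 50.5
```

```bash
python3 -m pendant '[{"jaw":0.2,"tx":0,"ty":0,"tz":0,"ax":0,"ay":0,"az":0},{"jaw":0.2,"tx":0,"ty":0,"tz":0,"ax":0,"ay":0,"az":0},{"jaw":0.2,"tx":0,"ty":0,"tz":0,"ax":0,"ay":0,"az":0},{"jaw":0.2,"tx":0,"ty":0,"tz":2,"ax":0,"ay":0,"az":0},{"jaw":0.2,"tx":0,"ty":0,"tz":6,"ax":0,"ay":0,"az":0},{"jaw":0.2,"tx":0,"ty":0,"tz":11,"ax":0,"ay":0,"az":0},{"jaw":0.2,"tx":0,"ty":5,"tz":15,"ax":0,"ay":0,"az":5},{"jaw":0.2,"tx":1,"ty":10,"tz":17,"ax":0,"ay":0,"az":10},{"jaw":0.2,"tx":1,"ty":16,"tz":17,"ax":0,"ay":0,"az":10},{"jaw":0.2,"tx":1,"ty":22,"tz":17,"ax":0,"ay":0,"az":10}]'
python3 -m pendant '[{"jaw":0.2,"tx":0,"ty":4,"tz":0,"ax":0,"ay":0,"az":0},{"jaw":0.2,"tx":0,"ty":7,"tz":0,"ax":0,"ay":0,"az":0},{"jaw":0.2,"tx":0,"ty":7,"tz":0,"ax":0,"ay":0,"az":0},{"jaw":0.2,"tx":0,"ty":7,"tz":0,"ax":0,"ay":0,"az":0}]'
cat > m.py <<'E'
from h import *
w=grab('wrist'); P=cloud(w); hsv=cv2.cvtColor(w['pixels'],cv2.COLOR_BGR2HSV)
cv2.imwrite('pics/wl.png',w['pixels'])
Y,X,Z=P[...,1],P[...,0],P[...,2]
fing=np.zeros(Z.shape,bool)
def rect(m,n):
    q=P[m][:,:2].astype(np.float32)*1000; c,sz,a=cv2.minAreaRect(q); a=(a+45)%90-45
    print(n,len(q),'c',np.round(c,1),'sz',np.round(sz,1),'yaw',round(a,2),'min',q.min(0).round(1),'max',q.max(0).round(1),'z',np.median(P[m][:,2]).round(4))
def largest(m):
    n,l,s,_=cv2.connectedComponentsWithStats(m.astype(np.uint8)); return l==1+np.argmax(s[1:,4])
reg=(X>.47)&(X<.70)
dx=np.array([0]); 
tops=reg&(abs(Z-.045)<.004)
n,l,s,c=cv2.connectedComponentsWithStats(tops.astype(np.uint8))
for i in range(1,n):
    if s[i,4]>600: rect(l==i,f'top45 {i}')
rect(largest(reg&(abs(Z-.02)<.004)&(abs(Y)<.13)),'foot')
o=reg&(Z>.079)&(Z<.092)&(hsv[...,0]<22)&(hsv[...,1]>120); rect(largest(o),'ridge')
print(manip.get_state()['position'],manip.get_state()['ee_rot'])
E
python3 m.py
```

```text
clock: 8.22
position: [0.4678, -0.0716, 0.3123]
ee_rot: [0.001, 0.006, 1.0, -0.0]
contact_force: [1.4, -0.5, 0.2]
width: 0.0514
gripper_force: 0.0
clock: 8.72
position: [0.4678, -0.0037, 0.3118]
ee_rot: [-0.0, 0.005, 1.0, -0.0]
contact_force: [-0.9, -0.2, -0.8]
width: 0.0511
gripper_force: 0.0
top45 1 1349 c [482.9 282.2] sz [39.9 83.4] yaw 9.9 min [470.2 238.6] max [508.9 326.5] z 0.048
top45 6 2708 c [603.4 108.7] sz [100.7  80.2] yaw -1.11 min [563.2  58.5] max [644.4 159.2] z 0.0445
top45 7 2420 c [607.5 -38.3] sz [81.3 90.1] yaw 1.8 min [566.  -84.3] max [647.4   7.1] z 0.0444
foot 3289 c [534.1 -40.7] sz [69.6 90.2] yaw 1.75 min [498.3 -86.6] max [569.8   5.2] z 0.0196
ridge 880 c [606.8 -38.2] sz [49.5 30.1] yaw 1.2 min [582.  -53.7] max [631.4 -22.8] z 0.0844
[ 0.46785443 -0.00403247  0.31180845] [-6.13924472e-05  5.73550444e-03  9.99983492e-01 -3.41665778e-04]
```

View pics/wl.png

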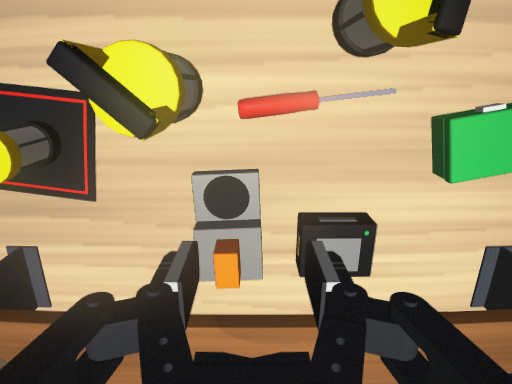

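The lamp stands upright on the mat at the left. The dock at (195–262, 170–285) and charger at (298–375, 212–275) are both fully visible. To be butted and in line, the dock needs about -5.7 mm in x, +52 mm in y and -2.85° of yaw.

```bash
python3 - <<'E'
from h import *
from scipy.spatial.transform import Rotation as R
s=manip.get_state();q=s['ee_rot'];R0=R.from_quat([*q[1:],q[0]])
yd=R.from_euler('z',1.75,degrees=True)
Rt=yd*R.from_euler('y',-42,degrees=True)*R.from_quat([0,1,0,0])
print((Rt*R0.inv()).as_rotvec(degrees=True)); z=Rt.as_matrix()[:,2]; g=np.array([.607,-.0383,.075])
print('pre',(g-.12*z-s['position'])*100,'g-pre',z*12)
E
```

```text
[  0.43802568 -42.00755582   2.31279539]
pre [  5.88873518  -3.67196442 -14.76310744] g-pre [ 8.02582221  0.24521105 -8.91773791]
```

```bash
python3 -m pendant '[{"jaw":0.3,"tx":-1,"ty":-1,"tz":-1,"ax":0.1,"ay":-10,"az":0.6},{"jaw":0.3,"tx":-1,"ty":-2,"tz":-2,"ax":0.2,"ay":-20,"az":1.1},{"jaw":0.3,"tx":0,"ty":-3,"tz":-5,"ax":0.3,"ay":-30,"az":1.7},{"jaw":0.3,"tx":2,"ty":-3.7,"tz":-9,"ax":0.4,"ay":-40,"az":2.2},{"jaw":0.3,"tx":4,"ty":-3.7,"tz":-13,"ax":0.4,"ay":-42,"az":2.3},{"jaw":0.3,"tx":5.9,"ty":-3.7,"tz":-14.8,"ax":0.4,"ay":-42,"az":2.3},{"jaw":0.3,"tx":5.9,"ty":-3.7,"tz":-14.8,"ax":0.4,"ay":-42,"az":2.3},{"jaw":0.3,"tx":5.9,"ty":-3.7,"tz":-14.8,"ax":0.4,"ay":-42,"az":2.3}]'
python3 - <<'E'
from h import *
s=manip.get_state();print(s['position'],(np.array([.607,-.0383,.075])-s['position'])*100)
E
```

```text
clock: 9.78
position: [0.5309, -0.031, 0.1818]
ee_rot: [0.345, -0.01, 0.939, -0.002]
contact_force: [0.7, 0.0, 0.8]
width: 0.0556
gripper_force: 0.0
[ 0.53093747 -0.03101559  0.18175354] [  7.60625292  -0.72844067 -10.67535419]
```

```bash
python3 -m pendant '[{"jaw":0.3,"tx":-0.4,"ty":-0.9,"tz":-1.7,"ax":0,"ay":-1.6,"az":0.3},{"jaw":0.3,"tx":-0.4,"ty":-0.9,"tz":-1.7,"ax":0,"ay":-1.6,"az":0.3},{"jaw":0.3,"tx":-0.4,"ty":-0.9,"tz":-1.7,"ax":0,"ay":-1.6,"az":0.3}]'
python3 - <<'E'
from h import *
from scipy.spatial.transform import Rotation as R
s=manip.get_state();print((np.array([.607,-.0383,.075])-s['position'])*100)
q=s['ee_rot'];R0=R.from_quat([*q[1:],q[0]])
Rt=R.from_euler('z',1.75,degrees=True)*R.from_euler('y',-42,degrees=True)*R.from_quat([0,1,0,0])
print((Rt*R0.inv()).as_rotvec(degrees=True))
E
```

```text
clock: 10.15
position: [0.53, -0.0309, 0.1798]
ee_rot: [0.346, -0.008, 0.938, -0.007]
contact_force: [0.5, -1.0, 0.5]
width: 0.0555
gripper_force: 0.0
[  7.69634406  -0.74287827 -10.48000195]
[ 1.09966304 -1.45665439  1.21631465]
```

```bash
python3 - <<'E'
from rig import manip
s=manip.get_state();print(s['qpos'].round(3),s['qd'].round(3),s['clock'])
E
```

```text
[-0.32   0.036  2.257  0.884  0.258 -2.704] [-0.001  0.007  0.     0.002 -0.001  0.   ] 10.15
```

Joint 6 is at its limit (-2.70) because the wrist is near its singular pose. I'll back out while recording joint data, then fit a small kinematic model so I can choose a reachable leaning grasp.

```bash
cat > rec.py <<'E'
from rig import manip
import json
s=manip.get_state(); open('/tmp/st.jsonl','a').write(json.dumps([s['qpos'].tolist(),s['position'].tolist(),s['ee_rot'].tolist()])+'\n'); print(s['qpos'].round(3))
E
python3 rec.py
python3 -m pendant '[{"jaw":0.3,"tx":-2,"ty":1,"tz":4,"ax":0,"ay":10,"az":0},{"jaw":0.3,"tx":-4,"ty":2,"tz":8,"ax":0,"ay":20,"az":0},{"jaw":0.3,"tx":-5,"ty":3,"tz":11,"ax":0,"ay":20,"az":0},{"jaw":0.3,"tx":-5,"ty":3,"tz":11,"ax":0,"ay":20,"az":0}]'; python3 rec.py
python3 -m pendant '[{"jaw":0.3,"tx":0,"ty":0,"tz":3,"ax":0,"ay":10,"az":0},{"jaw":0.3,"tx":3,"ty":4,"tz":3,"ax":0,"ay":20,"az":0},{"jaw":0.3,"tx":3,"ty":4,"tz":3,"ax":0,"ay":20,"az":0}]'; python3 rec.py
cat > kin.py <<'E'
import json,numpy as np
from scipy.spatial.transform import Rotation as R
from scipy.optimize import least_squares
D=[json.loads(l) for l in open('/tmp/st.jsonl')]
D.append([[1.10398955,.276459911,1.50583536,0,1.36071466,-.120979],[.19473802,.54062731,.24933538],[-2.04e-4,.172053,.985087,-6.785e-4]])
def rot(q,s4,s6,c):
    z=lambda a:R.from_euler('z',a); y=lambda a:R.from_euler('y',a)
    W=z(q[0])*y(q[1]+q[2]); F=W*z(s4*q[3])*y(q[4]); return W,F,F*z(s6*q[5]+c)
def fk(q,p,s4,s6,c):
    h,d,L1,L2,L3,e,b=p; W,F,T=rot(q,s4,s6,c); A=R.from_euler('z',q[0]); U=A*R.from_euler('y',q[1])
    return np.array([0,0,h])+A.apply([b,d,0])+U.apply([0,0,L1])+W.apply([e,0,L2])+F.apply([0,0,L3]),T
def best():
    o=[]
    for s4 in(1,-1):
        for s6 in(1,-1):
            for c in np.arange(4)*np.pi/2:
                o.append((sum((R.from_quat([*r[1:],r[0]])*rot(q,s4,s6,c)[2].inv()).magnitude() for q,_,r in D),s4,s6,c))
    return min(o)
if __name__=='__main__':
    b=best(); print(b)
    f=lambda p:np.concatenate([(fk(q,p,*b[1:])[0]-x)*1000 for q,x,_ in D]+[1*(p-[.2,0,.4,.4,.2,0,0])])
    s=least_squares(f,[.2,0,.4,.4,.2,0,0]); print(s.x.round(4),s.fun.round(2)); json.dump([s.x.tolist(),b[1:]],open('/tmp/k.json','w'))
E
python3 kin.py
```

```text
[-0.32   0.036  2.257  0.884  0.258 -2.704]
clock: 10.65
position: [0.4812, -0.0014, 0.2933]
ee_rot: [0.18, -0.008, 0.984, -0.007]
contact_force: [0.3, 0.6, -0.2]
width: 0.0557
gripper_force: 0.0
[-0.188 -0.074  1.858  0.065  1.002 -1.801]
clock: 11.02
position: [0.5154, 0.0411, 0.316]
ee_rot: [0.002, -0.011, 1.0, -0.003]
contact_force: [-1.0, -0.9, -1.0]
width: 0.0555
gripper_force: 0.0
[-0.051  0.155  1.504 -0.006  1.479 -1.643]
(2.723592760190985e-06, 1, 1, np.float64(1.5707963267948966))
[0.1368 0.0694 0.6297 0.4211 0.3458 0.0604 0.    ] [-0.   -0.   -0.    0.   -0.   -0.    0.    0.   -0.   -0.   -0.    0.
 -0.06  0.07  0.23  0.02  0.15  0.06  0.  ]
```

```bash
sed -i 's/\[1\*(p-/[1e-3*(p-/; s/s=least_squares(f,\(.*\]\));/s=least_squares(f,\1,xtol=1e-15,ftol=1e-15,gtol=1e-15);/' kin.py; python3 kin.py
cat > ik.py <<'E'
from kin import *
p,b=json.load(open('/tmp/k.json'))
lo=np.array([-2.89,-.75,.22,-1.18,.11,-2.7]);hi=np.array([2.89,2.08,2.7,4.32,2.71,2.7])
def target(yaw,lean,flip=0): 
    return R.from_euler('z',yaw,degrees=True)*R.from_euler('y',-lean,degrees=True)*R.from_quat([0,1,0,0])*R.from_euler('z',180*flip,degrees=True)
def ik(x,T,seed):
    def f(q):
        a,r=fk(q,p,*b); return np.r_[(a-x)*10,(T*r.inv()).as_rotvec()]
    s=least_squares(f,np.clip(seed,lo+1e-3,hi-1e-3),bounds=(lo,hi)); return s.x,np.abs(s.fun).max()
def allik(x,T):
    o=[]
    for q4 in(-.8,0,.8,1.6,2.4,3.1,3.8):
        for q6 in(-2,-.5,1,2.3):
            q,e=ik(x,T,[0,.5,1.8,q4,.4,q6])
            if e<1e-4 and not any(np.abs(q-k).max()<.02 for k in o): o.append(q)
    return o
E
python3 - <<'E'
from ik import *
for lean in(30,36,42,45):
  for flip in(0,1):
    for name,x,yaw in(('g',(.602,-.0383,.075),1.75),('f',(.5965,.0137,.075),-1.1)):
        T=target(yaw,lean,flip)
        for q in allik(np.array(x),T): 
            m=np.minimum(q-lo,hi-q); print(lean,flip,name,q.round(2),'margin',m.min().round(2))
E
```

```text
(2.723592760190985e-06, 1, 1, np.float64(1.5707963267948966))
[ 0.1368  0.0694  0.6297  0.4211  0.3458  0.0604 -0.    ] [-0. -0.  0. -0. -0.  0. -0. -0.  0. -0.  0. -0. -0.  0.  0.  0.  0.  0.
 -0.]
30 0 g [-0.26  0.32  2.12  0.63  0.25 -2.45] margin 0.14
30 0 f [-0.12  0.31  2.13  0.29  0.18 -1.95] margin 0.07
30 1 g [-0.26  0.32  2.12  0.63  0.25  0.7 ] margin 0.14
30 1 f [-0.12  0.31  2.13  0.29  0.18  1.19] margin 0.07
36 1 g [-0.28  0.33  2.2   1.51  0.18 -0.2 ] margin 0.07
42 0 g [-0.31  0.35  2.28  2.27  0.3   2.16] margin 0.19
42 0 f [-0.14  0.34  2.3   2.8   0.24  1.82] margin 0.13
42 1 g [-0.31  0.35  2.28  2.27  0.3  -0.98] margin 0.19
42 1 f [-0.14  0.34  2.3   2.8   0.24 -1.33] margin 0.13
45 0 g [-0.32  0.37  2.33  2.44  0.39  1.98] margin 0.28
45 0 f [-0.15  0.36  2.34  2.88  0.35  1.73] margin 0.24
45 1 g [-0.32  0.37  2.33  2.44  0.39 -1.16] margin 0.28
45 1 f [-0.15  0.36  2.34  2.88  0.35 -1.41] margin 0.24
```

```bash
cat > plan.py <<'E'
from ik import *
from rig import manip
import sys
G=np.array([.602,-.0383,.075]); T=target(1.75,45); z=T.apply([0,0,1])
qg=[q for q in allik(G,T) if q[5]>0][0]
pre=G-.12*z; qp,e=ik(pre,T,qg); 
if __name__=='__main__':
    print('pre',pre.round(3),qp.round(2),e, [ik(G-k*z,T,qp)[0].round(2).tolist() for k in(.08,.04)])
    q0=np.array(json.loads(open('/tmp/st.jsonl').readlines()[-1])[0])
    bump=np.array([0,-.35,0,0,.25,0]); N=400
    Q=[q0+(qp-q0)*t+bump*np.sin(np.pi*t) for t in np.linspace(0,1,N)]
    F=[fk(q,p,*b) for q in Q]
    # pick way points each 9.5 deg of rotation
    idx=[0];acc=0
    for i in range(1,N):
        if (F[i][1]*F[idx[-1]][1].inv()).magnitude()>np.radians(9.5): idx.append(i)
    idx.append(N-1); print(len(idx)); json.dump([Q[i].tolist() for i in idx],open('/tmp/way.json','w'))
    for i in idx[::4]: 
        zt=F[i][1].apply([0,0,1]); print(F[i][0].round(3),'zt',zt.round(2),'wrist',(F[i][0]-p[4]*zt).round(2),Q[i].round(2))
E
cat > rows.py <<'E'
from ik import *
from rig import manip
import sys
a=int(sys.argv[1]); W=json.load(open('/tmp/way.json')); s=manip.get_state(); q=s['ee_rot']; R0=R.from_quat([*q[1:],q[0]])
print(s['qpos'].round(2))
for w in W[a:a+10]:
    x,T=fk(w,p,*b); print(np.r_[(x-s['position'])*100,(T*R0.inv()).as_rotvec(degrees=True)].round(1).tolist())
E
python3 plan.py; python3 rows.py 1
```

```text
pre [ 0.517 -0.041  0.16 ] [-0.43  0.07  2.37  1.67  0.32  2.7 ] 0.0016873774098543298 [[-0.39, 0.17, 2.37, 2.0, 0.32, 2.39], [-0.35, 0.27, 2.35, 2.27, 0.35, 2.14]]
37
[0.515 0.041 0.316] zt [ 0.   -0.01 -1.  ] wrist [0.51 0.04 0.66] [-0.05  0.15  1.5  -0.01  1.48 -1.64]
[0.464 0.096 0.348] zt [ 0.11  0.2  -0.97] wrist [0.42 0.03 0.68] [-0.1   0.    1.62  0.21  1.43 -1.08]
[0.429 0.148 0.376] zt [ 0.24  0.38 -0.9 ] wrist [0.35 0.02 0.69] [-0.15 -0.12  1.73  0.43  1.36 -0.51]
[0.419 0.189 0.396] zt [ 0.36  0.51 -0.78] wrist [0.29 0.01 0.67] [-0.2  -0.21  1.84  0.65  1.26  0.04]
[0.437 0.206 0.406] zt [ 0.49  0.58 -0.65] wrist [0.27 0.   0.63] [-0.24 -0.24  1.95  0.85  1.14  0.57]
[0.473 0.193 0.399] zt [ 0.61  0.57 -0.55] wrist [ 0.26 -0.    0.59] [-0.28 -0.22  2.04  1.03  0.99  1.05]
[0.513 0.153 0.37 ] zt [ 0.72  0.49 -0.5 ] wrist [ 0.27 -0.02  0.54] [-0.32 -0.18  2.13  1.2   0.83  1.49]
[0.543 0.091 0.315] zt [ 0.79  0.35 -0.51] wrist [ 0.27 -0.03  0.49] [-0.36 -0.1   2.22  1.37  0.66  1.93]
[0.545 0.016 0.234] zt [ 0.78  0.16 -0.6 ] wrist [ 0.27 -0.04  0.44] [-0.4  -0.01  2.31  1.54  0.47  2.36]
[ 0.517 -0.041  0.16 ] zt [ 0.71  0.02 -0.71] wrist [ 0.27 -0.05  0.4 ] [-0.43  0.07  2.37  1.67  0.32  2.7 ]
[-0.05  0.15  1.5  -0.01  1.48 -1.64]
[-1.4, 1.3, 0.8, 3.2, -1.3, -9.1]
[-2.7, 2.7, 1.6, 6.5, -2.2, -18.2]
[-3.9, 4.1, 2.4, 10.0, -2.6, -27.2]
[-5.1, 5.4, 3.2, 13.6, -2.6, -36.3]
[-6.2, 6.8, 4.0, 17.3, -2.2, -45.3]
[-7.1, 8.2, 4.7, 21.1, -1.2, -54.3]
[-7.9, 9.5, 5.4, 24.9, 0.3, -63.3]
[-8.6, 10.7, 6.0, 28.7, 2.3, -72.2]
[-9.1, 11.9, 6.6, 32.4, 4.9, -81.2]
[-9.5, 13.0, 7.2, 36.2, 8.1, -90.1]
```

```bash
sed -i 's/pre=G-.12\*z/pre=G-.08*z/' plan.py; python3 plan.py; python3 rows.py 1
```

```text
pre [ 0.545 -0.04   0.132] [-0.39  0.17  2.37  2.    0.32  2.39] 2.107419870122501e-13 [[-0.39, 0.17, 2.37, 2.0, 0.32, 2.39], [-0.35, 0.27, 2.35, 2.27, 0.35, 2.14]]
37
[0.515 0.041 0.316] zt [ 0.   -0.01 -1.  ] wrist [0.51 0.04 0.66] [-0.05  0.15  1.5  -0.01  1.48 -1.64]
[0.466 0.118 0.348] zt [ 0.11  0.26 -0.96] wrist [0.43 0.03 0.68] [-0.1   0.01  1.63  0.28  1.42 -1.08]
[0.437 0.183 0.383] zt [ 0.23  0.48 -0.85] wrist [0.36 0.02 0.68] [-0.14 -0.11  1.74  0.54  1.35 -0.54]
[0.437 0.228 0.413] zt [ 0.36  0.62 -0.69] wrist [0.31 0.01 0.65] [-0.19 -0.17  1.85  0.8   1.25 -0.03]
[0.466 0.24  0.43 ] zt [ 0.5   0.68 -0.53] wrist [0.29 0.   0.61] [-0.23 -0.19  1.95  1.04  1.12  0.46]
[0.513 0.217 0.424] zt [ 0.64  0.64 -0.42] wrist [ 0.29 -0.01  0.57] [-0.26 -0.15  2.05  1.26  0.98  0.9 ]
[0.561 0.162 0.386] zt [ 0.76  0.52 -0.38] wrist [ 0.3  -0.02  0.52] [-0.3  -0.09  2.14  1.47  0.81  1.32]
[0.59  0.087 0.312] zt [ 0.83  0.34 -0.44] wrist [ 0.3  -0.03  0.46] [-0.33 -0.    2.22  1.67  0.64  1.72]
[0.582 0.01  0.213] zt [ 0.8   0.15 -0.58] wrist [ 0.3  -0.04  0.41] [-0.36  0.09  2.31  1.86  0.46  2.1 ]
[ 0.545 -0.04   0.132] zt [ 0.71  0.02 -0.71] wrist [ 0.3  -0.05  0.38] [-0.39  0.17  2.37  2.    0.32  2.39]
[-0.05  0.15  1.5  -0.01  1.48 -1.64]
[-1.4, 1.9, 0.7, 4.1, -1.2, -9.1]
[-2.7, 3.8, 1.5, 8.3, -1.8, -18.3]
[-3.9, 5.7, 2.4, 12.6, -1.9, -27.4]
[-5.0, 7.6, 3.2, 17.1, -1.5, -36.5]
[-6.0, 9.5, 4.1, 21.6, -0.4, -45.6]
[-6.7, 11.2, 5.0, 25.8, 1.2, -54.0]
[-7.3, 12.7, 5.8, 30.0, 3.3, -62.4]
[-7.8, 14.2, 6.7, 34.1, 6.0, -70.8]
[-8.1, 15.6, 7.5, 38.2, 9.4, -79.2]
[-8.2, 16.8, 8.3, 42.1, 13.3, -87.6]
```

```bash
sed -i 's/bump=np.array(\[0,-.35/bump=np.array([0,-.45/; s/bump\*np.sin(np.pi\*t)/bump*np.sin(np.pi*t)**.7/' plan.py; python3 plan.py; python3 rows.py 1
```

```text
pre [ 0.545 -0.04   0.132] [-0.39  0.17  2.37  2.    0.32  2.39] 2.107419870122501e-13 [[-0.39, 0.17, 2.37, 2.0, 0.32, 2.39], [-0.35, 0.27, 2.35, 2.27, 0.35, 2.14]]
37
[0.515 0.041 0.316] zt [ 0.   -0.01 -1.  ] wrist [0.51 0.04 0.66] [-0.05  0.15  1.5  -0.01  1.48 -1.64]
[0.433 0.12  0.389] zt [ 0.17  0.25 -0.95] wrist [0.37 0.03 0.72] [-0.1  -0.09  1.62  0.27  1.46 -1.09]
[0.404 0.189 0.423] zt [ 0.31  0.47 -0.83] wrist [0.3  0.03 0.71] [-0.14 -0.21  1.74  0.54  1.37 -0.54]
[0.407 0.234 0.45 ] zt [ 0.43  0.61 -0.66] wrist [0.26 0.02 0.68] [-0.19 -0.27  1.85  0.8   1.26 -0.03]
[0.435 0.247 0.468] zt [ 0.55  0.67 -0.5 ] wrist [0.25 0.01 0.64] [-0.23 -0.29  1.95  1.04  1.12  0.46]
[0.481 0.226 0.467] zt [ 0.68  0.64 -0.37] wrist [0.25 0.01 0.59] [-0.26 -0.26  2.05  1.26  0.98  0.9 ]
[0.53  0.176 0.437] zt [ 0.79  0.53 -0.31] wrist [ 0.26 -0.01  0.55] [-0.3  -0.2   2.14  1.47  0.83  1.32]
[0.569 0.103 0.369] zt [ 0.87  0.35 -0.36] wrist [ 0.27 -0.02  0.49] [-0.33 -0.11  2.22  1.67  0.67  1.72]
[0.577 0.024 0.264] zt [ 0.85  0.16 -0.5 ] wrist [ 0.28 -0.03  0.44] [-0.36  0.01  2.3   1.86  0.49  2.09]
[ 0.545 -0.04   0.132] zt [ 0.71  0.02 -0.71] wrist [ 0.3  -0.05  0.38] [-0.39  0.17  2.37  2.    0.32  2.39]
[-0.05  0.15  1.5  -0.01  1.48 -1.64]
[-3.2, 1.9, 3.3, 3.8, -2.9, -8.3]
[-5.3, 3.9, 5.0, 8.2, -4.5, -17.2]
[-6.9, 5.9, 6.3, 12.8, -5.2, -26.0]
[-8.2, 7.9, 7.3, 17.6, -5.3, -34.8]
[-9.3, 9.8, 8.3, 22.5, -4.6, -43.6]
[-10.1, 11.6, 9.2, 27.4, -3.2, -52.4]
[-10.7, 13.2, 9.9, 32.0, -1.2, -60.5]
[-11.1, 14.8, 10.7, 36.6, 1.4, -68.7]
[-11.3, 16.2, 11.4, 41.0, 4.7, -76.9]
[-11.4, 17.4, 12.1, 45.4, 8.6, -85.1]
```

```bash
python3 -m pendant '[{"jaw":0.3,"tx":-3.2,"ty":1.9,"tz":3.3,"ax":3.8,"ay":-2.9,"az":-8.3},{"jaw":0.3,"tx":-5.3,"ty":3.9,"tz":5,"ax":8.2,"ay":-4.5,"az":-17.2},{"jaw":0.3,"tx":-6.9,"ty":5.9,"tz":6.3,"ax":12.8,"ay":-5.2,"az":-26},{"jaw":0.3,"tx":-8.2,"ty":7.9,"tz":7.3,"ax":17.6,"ay":-5.3,"az":-34.8},{"jaw":0.3,"tx":-9.3,"ty":9.8,"tz":8.3,"ax":22.5,"ay":-4.6,"az":-43.6},{"jaw":0.3,"tx":-10.1,"ty":11.6,"tz":9.2,"ax":27.4,"ay":-3.2,"az":-52.4},{"jaw":0.3,"tx":-10.7,"ty":13.2,"tz":9.9,"ax":32,"ay":-1.2,"az":-60.5},{"jaw":0.3,"tx":-11.1,"ty":14.8,"tz":10.7,"ax":36.6,"ay":1.4,"az":-68.7},{"jaw":0.3,"tx":-11.3,"ty":16.2,"tz":11.4,"ax":41,"ay":4.7,"az":-76.9},{"jaw":0.3,"tx":-11.4,"ty":17.4,"tz":12.1,"ax":45.4,"ay":8.6,"az":-85.1}]'; python3 rows.py 11
```

```text
clock: 12.28
position: [0.3948, 0.2133, 0.4404]
ee_rot: [-0.063, 0.654, 0.67, 0.347]
contact_force: [-0.7, 1.1, -0.2]
width: 0.0552
gripper_force: 0.0
[-0.17 -0.26  1.8   0.67  1.33 -0.27]
[0.9, 1.3, 0.4, 6.5, 3.0, -6.7]
[1.2, 2.1, 1.0, 12.7, 6.2, -13.2]
[1.7, 2.7, 1.5, 19.0, 9.8, -19.6]
[2.3, 3.2, 2.0, 25.5, 13.8, -26.0]
[3.1, 3.4, 2.5, 32.2, 18.1, -32.4]
[4.1, 3.4, 2.8, 38.9, 22.7, -38.7]
[5.1, 3.2, 3.0, 45.2, 27.2, -44.4]
[6.1, 2.8, 3.0, 51.6, 32.0, -50.2]
[7.3, 2.2, 3.0, 58.0, 37.0, -56.0]
[8.6, 1.3, 2.7, 64.6, 42.3, -61.8]
```

```bash
python3 -m pendant '[{"jaw":0.3,"tx":0.9,"ty":1.3,"tz":0.4,"ax":6.5,"ay":3,"az":-6.7},{"jaw":0.3,"tx":1.2,"ty":2.1,"tz":1,"ax":12.7,"ay":6.2,"az":-13.2},{"jaw":0.3,"tx":1.7,"ty":2.7,"tz":1.5,"ax":19,"ay":9.8,"az":-19.6},{"jaw":0.3,"tx":2.3,"ty":3.2,"tz":2,"ax":25.5,"ay":13.8,"az":-26},{"jaw":0.3,"tx":3.1,"ty":3.4,"tz":2.5,"ax":32.2,"ay":18.1,"az":-32.4},{"jaw":0.3,"tx":4.1,"ty":3.4,"tz":2.8,"ax":38.9,"ay":22.7,"az":-38.7},{"jaw":0.3,"tx":5.1,"ty":3.2,"tz":3,"ax":45.2,"ay":27.2,"az":-44.4},{"jaw":0.3,"tx":6.1,"ty":2.8,"tz":3,"ax":51.6,"ay":32,"az":-50.2},{"jaw":0.3,"tx":7.3,"ty":2.2,"tz":3,"ax":58,"ay":37,"az":-56},{"jaw":0.3,"tx":8.6,"ty":1.3,"tz":2.7,"ax":64.6,"ay":42.3,"az":-61.8}]'; python3 rows.py 21
cat > ret.py <<'E'
from plan import *
# joint path from present state to a retracted leaning pose, then pre
s=manip.get_state(); q0=s['qpos']
T55=target(1.75,52)
for x in((.50,-.04,.20),(.50,-.04,.18),(.47,-.04,.22),(.52,-.04,.16)):
    for L in(45,50,56):
        q,e=ik(np.array(x),target(1.75,L),qp); print(x,L,q.round(2),e<1e-4,'q6 margin',(2.7-q[5]).round(2))
E
python3 ret.py
```

```text
clock: 13.52
position: [0.4812, 0.2258, 0.4672]
ee_rot: [-0.419, 0.824, -0.068, 0.376]
contact_force: [0.2, 0.3, 0.2]
width: 0.0556
gripper_force: 0.0
[-0.27 -0.26  2.05  1.27  0.98  0.9 ]
[1.3, -1.0, -0.5, 7.2, 4.9, -5.6]
[2.5, -2.2, -1.1, 13.9, 9.3, -10.7]
[3.7, -3.5, -1.9, 20.8, 13.7, -16.0]
[4.9, -5.0, -3.0, 27.7, 18.2, -21.3]
[6.0, -6.6, -4.3, 34.8, 22.6, -26.8]
[7.1, -8.4, -5.9, 41.9, 27.1, -32.4]
[8.0, -10.3, -7.7, 49.1, 31.5, -38.2]
[8.8, -12.3, -9.8, 56.4, 35.8, -44.2]
[9.3, -14.4, -12.2, 63.8, 39.9, -50.4]
[9.6, -16.3, -14.7, 70.4, 43.5, -56.3]
(0.5, -0.04, 0.2) 45 [-0.46 -0.03  2.4   1.66  0.35  2.7 ] False q6 margin 0.0
(0.5, -0.04, 0.2) 50 [-0.5  -0.03  2.4   1.65  0.4   2.7 ] False q6 margin 0.0
(0.5, -0.04, 0.2) 56 [-0.55  0.01  2.49  2.02  0.53  2.28] True q6 margin 0.42
(0.5, -0.04, 0.18) 45 [-0.46  0.    2.4   1.65  0.34  2.7 ] False q6 margin 0.0
(0.5, -0.04, 0.18) 50 [-0.49  0.02  2.44  1.84  0.41  2.49] True q6 margin 0.21
(0.5, -0.04, 0.18) 56 [-0.55  0.07  2.53  2.16  0.58  2.11] True q6 margin 0.59
(0.47, -0.04, 0.22) 45 [-0.55 -0.12  2.45  1.6   0.42  2.7 ] False q6 margin 0.0
(0.47, -0.04, 0.22) 50 [-0.58 -0.12  2.45  1.6   0.47  2.7 ] False q6 margin 0.0
(0.47, -0.04, 0.22) 56 [-0.63 -0.1   2.5   1.76  0.55  2.51] True q6 margin 0.19
(0.52, -0.04, 0.16) 45 [-0.42  0.07  2.37  1.68  0.32  2.7 ] False q6 margin 0.0
(0.52, -0.04, 0.16) 50 [-0.46  0.1   2.44  2.07  0.42  2.28] True q6 margin 0.42
(0.52, -0.04, 0.16) 56 [-0.5   0.16  2.53  2.33  0.62  1.96] True q6 margin 0.74
```

```bash
cat > way2.py <<'E'
from plan import *
q0=manip.get_state()['qpos']; q1,_=ik(np.array([.50,-.04,.20]),target(1.75,56),qp)
N=300; Q=[q0+(q1-q0)*t+np.array([0,-.15,.1,0,0,0])*np.sin(np.pi*t) for t in np.linspace(0,1,N)]; F=[fk(q,p,*b) for q in Q]
idx=[0]
for i in range(1,N):
    if (F[i][1]*F[idx[-1]][1].inv()).magnitude()>np.radians(9.8) or np.linalg.norm(F[i][0]-F[idx[-1]][0])>.055: idx.append(i)
idx.append(N-1)
print(len(idx)); json.dump([Q[i].tolist() for i in idx],open('/tmp/way.json','w'))
for i in idx: print(F[i][0].round(3),'tip',(F[i][0]+.019*F[i][1].apply([0,0,1])).round(3), F[i][1].apply([0,0,1]).round(2))
E
python3 way2.py; python3 rows.py 1
```

```text
16
[0.481 0.226 0.467] tip [0.494 0.238 0.46 ] [ 0.68  0.64 -0.37]
[0.478 0.216 0.457] tip [0.492 0.228 0.45 ] [ 0.71  0.61 -0.35]
[0.476 0.206 0.445] tip [0.49  0.217 0.439] [ 0.74  0.58 -0.33]
[0.474 0.194 0.432] tip [0.489 0.204 0.426] [ 0.77  0.55 -0.32]
[0.473 0.18  0.419] tip [0.488 0.19  0.413] [ 0.8   0.51 -0.31]
[0.473 0.165 0.404] tip [0.489 0.174 0.398] [ 0.83  0.47 -0.31]
[0.475 0.149 0.388] tip [0.491 0.157 0.383] [ 0.85  0.43 -0.31]
[0.478 0.131 0.372] tip [0.494 0.139 0.366] [ 0.87  0.38 -0.32]
[0.481 0.112 0.355] tip [0.498 0.118 0.348] [ 0.88  0.33 -0.33]
[0.486 0.091 0.336] tip [0.503 0.097 0.329] [ 0.89  0.28 -0.35]
[0.491 0.069 0.316] tip [0.508 0.074 0.308] [ 0.9   0.24 -0.38]
[0.495 0.048 0.295] tip [0.512 0.051 0.287] [ 0.89  0.19 -0.41]
[0.499 0.025 0.273] tip [0.516 0.028 0.264] [ 0.89  0.14 -0.44]
[0.501 0.003 0.249] tip [0.518 0.005 0.24 ] [ 0.87  0.1  -0.48]
[ 0.502 -0.02   0.224] tip [ 0.518 -0.018  0.215] [ 0.85  0.06 -0.52]
[ 0.5  -0.04  0.2 ] tip [ 0.516 -0.04   0.189] [ 0.83  0.03 -0.56]
[-0.27 -0.26  2.05  1.27  0.98  0.9 ]
[-0.3, -0.9, -1.1, 6.8, 4.4, -5.6]
[-0.5, -2.0, -2.2, 13.7, 8.8, -11.1]
[-0.7, -3.2, -3.5, 20.7, 13.2, -16.7]
[-0.8, -4.6, -4.9, 27.9, 17.5, -22.3]
[-0.8, -6.1, -6.4, 35.3, 21.7, -27.9]
[-0.6, -7.7, -7.9, 42.4, 25.8, -33.3]
[-0.4, -9.4, -9.5, 49.7, 29.7, -38.8]
[0.0, -11.4, -11.3, 57.1, 33.6, -44.4]
[0.5, -13.4, -13.1, 64.7, 37.4, -50.1]
[0.9, -15.6, -15.2, 72.4, 41.0, -55.8]
```

```bash
python3 -m pendant '[{"jaw":0.3,"tx":-0.3,"ty":-0.9,"tz":-1.1,"ax":6.8,"ay":4.4,"az":-5.6},{"jaw":0.3,"tx":-0.5,"ty":-2,"tz":-2.2,"ax":13.7,"ay":8.8,"az":-11.1},{"jaw":0.3,"tx":-0.7,"ty":-3.2,"tz":-3.5,"ax":20.7,"ay":13.2,"az":-16.7},{"jaw":0.3,"tx":-0.8,"ty":-4.6,"tz":-4.9,"ax":27.9,"ay":17.5,"az":-22.3},{"jaw":0.3,"tx":-0.8,"ty":-6.1,"tz":-6.4,"ax":35.3,"ay":21.7,"az":-27.9},{"jaw":0.3,"tx":-0.6,"ty":-7.7,"tz":-7.9,"ax":42.4,"ay":25.8,"az":-33.3},{"jaw":0.3,"tx":-0.4,"ty":-9.4,"tz":-9.5,"ax":49.7,"ay":29.7,"az":-38.8},{"jaw":0.3,"tx":0,"ty":-11.4,"tz":-11.3,"ax":57.1,"ay":33.6,"az":-44.4},{"jaw":0.3,"tx":0.5,"ty":-13.4,"tz":-13.1,"ax":64.7,"ay":37.4,"az":-50.1},{"jaw":0.3,"tx":0.9,"ty":-15.6,"tz":-15.2,"ax":72.4,"ay":41,"az":-55.8}]'; python3 rows.py 11
```

```text
clock: 14.78
position: [0.4901, 0.0696, 0.3148]
ee_rot: [0.544, -0.385, 0.735, -0.125]
contact_force: [0.3, 0.8, 0.0]
width: 0.0554
gripper_force: 0.0
[-0.46 -0.2   2.44  1.8   0.67  1.83]
[0.5, -2.2, -2.0, 7.0, 3.7, -5.9]
[0.9, -4.4, -4.2, 14.0, 7.1, -12.1]
[1.1, -6.7, -6.5, 20.9, 10.4, -18.5]
[1.2, -8.9, -9.0, 27.8, 13.6, -25.1]
[1.0, -11.0, -11.5, 34.2, 16.5, -31.6]
```

```bash
python3 -m pendant '[{"jaw":0.3,"tx":0.5,"ty":-2.2,"tz":-2,"ax":7,"ay":3.7,"az":-5.9},{"jaw":0.3,"tx":0.9,"ty":-4.4,"tz":-4.2,"ax":14,"ay":7.1,"az":-12.1},{"jaw":0.3,"tx":1.1,"ty":-6.7,"tz":-6.5,"ax":20.9,"ay":10.4,"az":-18.5},{"jaw":0.3,"tx":1.2,"ty":-8.9,"tz":-9,"ax":27.8,"ay":13.6,"az":-25.1},{"jaw":0.3,"tx":1,"ty":-11,"tz":-11.5,"ax":34.2,"ay":16.5,"az":-31.6},{"jaw":0.3,"tx":1,"ty":-11,"tz":-11.5,"ax":34.2,"ay":16.5,"az":-31.6}]'
python3 - <<'E'
from ik import *
T=target(1.75,45); z=T.apply([0,0,1]); G=np.array([.602,-.0383,.075])
W=[]
seed=[-.36,.17,2.37,2.1,.35,2.3]
for L,x in((52,(.52,-.04,.165)),(48,(.535,-.04,.148)),(45,G-.08*z),(45,G-.05*z),(45,G-.025*z),(45,G),(45,G)):
    q,e=ik(np.array(x),target(1.75,L),seed); print(q.round(2),e<1e-4); W.append(q.tolist())
json.dump(W,open('/tmp/way.json','w'))
E
python3 rows.py 0
```

```text
clock: 15.52
position: [0.5004, -0.0402, 0.1994]
ee_rot: [0.47, -0.015, 0.883, 0.007]
contact_force: [0.2, -0.2, 0.0]
width: 0.0555
gripper_force: 0.0
[-0.47  0.1   2.46  2.14  0.47  2.2 ] True
[-0.42  0.14  2.4   2.06  0.38  2.31] True
[-0.39  0.17  2.37  2.    0.32  2.39] True
[-0.36  0.25  2.36  2.21  0.34  2.19] True
[-0.34  0.31  2.34  2.34  0.36  2.07] True
[-0.32  0.37  2.33  2.44  0.39  1.98] True
[-0.32  0.37  2.33  2.44  0.39  1.98] True
[-0.55  0.01  2.49  2.03  0.53  2.27]
[2.0, 0.0, -3.4, 0.0, 4.0, -0.2]
[3.5, 0.0, -5.1, -0.1, 8.0, -0.2]
[4.5, 0.0, -6.8, -0.2, 11.0, -0.2]
[6.6, 0.1, -8.9, -0.2, 11.0, -0.2]
[8.4, 0.1, -10.7, -0.2, 11.0, -0.2]
[10.2, 0.2, -12.4, -0.2, 11.0, -0.2]
[10.2, 0.2, -12.4, -0.2, 11.0, -0.2]
```

```bash
python3 -m pendant '[{"jaw":0.3,"tx":2,"ty":0,"tz":-3.4,"ax":0,"ay":4,"az":-0.2},{"jaw":0.3,"tx":3.5,"ty":0,"tz":-5.1,"ax":-0.1,"ay":8,"az":-0.2},{"jaw":0.3,"tx":4.5,"ty":0,"tz":-6.8,"ax":-0.2,"ay":11,"az":-0.2},{"jaw":0.3,"tx":4.5,"ty":0,"tz":-6.8,"ax":-0.2,"ay":11,"az":-0.2},{"jaw":0.3,"tx":6.6,"ty":0.1,"tz":-8.9,"ax":-0.2,"ay":11,"az":-0.2},{"jaw":0.3,"tx":8.4,"ty":0.1,"tz":-10.7,"ax":-0.2,"ay":11,"az":-0.2},{"jaw":0.3,"tx":10.2,"ty":0.2,"tz":-12.4,"ax":-0.2,"ay":11,"az":-0.2},{"jaw":0.3,"tx":10.2,"ty":0.2,"tz":-12.4,"ax":-0.2,"ay":11,"az":-0.2},{"jaw":0.3,"tx":10.2,"ty":0.2,"tz":-12.4,"ax":-0.2,"ay":11,"az":-0.2}]'; python3 rec.py
```

```text
clock: 16.65
position: [0.6021, -0.0378, 0.077]
ee_rot: [0.384, -0.014, 0.923, 0.006]
contact_force: [-0.4, -0.0, -0.3]
width: 0.0556
gripper_force: 0.0
[-0.32   0.361  2.326  2.441  0.388  1.981]
```

```bash
python3 - <<'E'
from h import *
w=grab('wrist'); cv2.imwrite('pics/w5.png',w['pixels'])
E
```

```text
(no output)
```

View pics/w5.png

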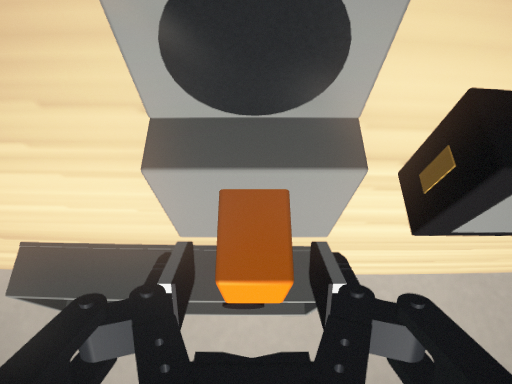

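The ridge at (255,245) sits centred between the open fingers at columns 185 and 318. The charger with its brass strip is at the right. I'll grip now.

```bash
python3 -m pendant '[{"jaw":-1,"tx":0,"ty":0,"tz":0,"ax":0,"ay":0,"az":0},{"jaw":-1,"tx":0,"ty":0,"tz":0,"ax":0,"ay":0,"az":0},{"jaw":-1,"tx":0,"ty":0,"tz":0,"ax":0,"ay":0,"az":0},{"jaw":-1,"tx":0,"ty":0,"tz":0,"ax":0,"ay":0,"az":0},{"jaw":-1,"tx":0,"ty":0,"tz":0,"ax":0,"ay":0,"az":0}]' 60
cat > m2.py <<'E'
from h import *
w=grab('wrist'); P=cloud(w); X,Y,Z=P[...,0],P[...,1],P[...,2]
hsv=cv2.cvtColor(w['pixels'],cv2.COLOR_BGR2HSV)
B=np.zeros(Z.shape,bool); B[:250]=1
def line(q,a,c): # fit q[:,a] = m*q[:,c]+k robustly
    l=cv2.fitLine(q[:,[c,a]].astype(np.float32)*1000,cv2.DIST_HUBER,0,.01,.01).ravel(); return l[1]/l[0],l
# dock front face of housing: vertical plane x~.565, z .025-.042 ; charger front face likewise
for n,m in(('dock front',B&(Z>.024)&(Z<.041)&(abs(X-.566)<.012)&(Y<.0+float(__import__('sys').argv[1]))),('charger front',B&(Z>.006)&(Z<.041)&(abs(X-.566)<.012)&(Y>.002+float(__import__('sys').argv[1])))):
    q=P[m]
    if len(q)<50: print(n,len(q)); continue
    k,l=line(q,0,1); print(n,len(q),'x at y=.05: %.1f'%(l[3]+k*(50-l[2])),'yaw %.2f'%-np.degrees(np.arctan(k)),'y',np.percentile(q[:,1],[.5,99.5]).round(4))
E
python3 m2.py 0.03
```

```text
clock: 17.32
position: [0.6029, -0.0377, 0.0772]
ee_rot: [0.384, -0.014, 0.923, 0.006]
contact_force: [-4.9, 0.6, 7.0]
width: 0.0289
gripper_force: 62.0
dock front 7702 x at y=.05: 565.4 yaw 1.66 y [-0.0839  0.0037]
charger front 3387 x at y=.05: 592.2 yaw 65.69 y [0.0581 0.0762]
```

```bash
python3 -m pendant '[{"jaw":-1,"tx":-0.1,"ty":0.8,"tz":0,"ax":0,"ay":0,"az":-0.5},{"jaw":-1,"tx":-0.2,"ty":1.6,"tz":0,"ax":0,"ay":0,"az":-1},{"jaw":-1,"tx":-0.3,"ty":2.4,"tz":0,"ax":0,"ay":0,"az":-1.5},{"jaw":-1,"tx":-0.4,"ty":3.2,"tz":0,"ax":0,"ay":0,"az":-2},{"jaw":-1,"tx":-0.5,"ty":4,"tz":0,"ax":0,"ay":0,"az":-2.5},{"jaw":-1,"tx":-0.57,"ty":4.6,"tz":0,"ax":0,"ay":0,"az":-2.85},{"jaw":-1,"tx":-0.57,"ty":4.6,"tz":0,"ax":0,"ay":0,"az":-2.85},{"jaw":-1,"tx":-0.57,"ty":4.6,"tz":0,"ax":0,"ay":0,"az":-2.85}]'; python3 rec.py; python3 m2.py 0.056; python3 - <<'E'
from h import *
w=load('wrist'); cv2.imwrite('pics/w6.png',w['pixels'])
E
```

```text
clock: 18.38
position: [0.5982, 0.008, 0.0772]
ee_rot: [0.385, 0.009, 0.923, -0.003]
contact_force: [-1.1, 0.3, 5.3]
width: 0.0294
gripper_force: 61.3
[-0.162  0.357  2.342  2.845  0.356  1.749]
dock front 7711 x at y=.05: 564.2 yaw -1.21 y [-0.0364  0.0513]
charger front 9898 x at y=.05: 563.5 yaw 0.33 y [0.0589 0.1218]
```

View pics/w6.png

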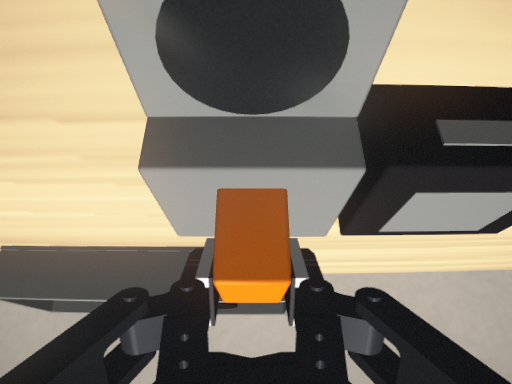

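The dock, from (140,118) to (362,235), now stands a few millimetres off the charger side at column 340–370, with the fronts nearly level. I'll measure the fronts and the gap numerically.

```bash
cat > m3.py <<'E'
from h import *
w=grab('wrist'); P=cloud(w); X,Y,Z=P[...,0],P[...,1],P[...,2]
B=np.zeros(Z.shape,bool); B[:245]=1
top=B&(abs(Z-.0445)<.0025)&(X>.55)&(X<.66)
n,l,s,c=cv2.connectedComponentsWithStats(top.astype(np.uint8))
def fit(a,v): k=np.polyfit(a,v,1); r=v-np.polyval(k,a); g=abs(r)<2*r.std()+1e-4; return np.polyfit(a[g],v[g],1)
fr={}
def edge(m,along,of,lo,hi,f,step=.003):
    q=P[m]; q=q[(q[:,along]>lo)&(q[:,along]<hi)]; b=((q[:,along]-lo)/step).astype(int); a=[];v=[]
    for i in np.unique(b):
        k=b==i
        if k.sum()>4: a.append(q[k,along].mean()); v.append(f(q[k,of]))
    return fit(np.array(a),np.array(v))
yd=manip.get_state()['position'][1]
dk=top&(Y<yd+.0475); ch=top&(Y>yd+.0475+float(__import__('sys').argv[1]))
for n,m,r in(('dock',dk,(yd-.04,yd+.04)),('charger',ch,(yd+.06,.125))):
    k=edge(m,1,0,*r,np.min); print(n,'front x at y=.058: %.1f mm'%(1000*np.polyval(k,.058)),'yaw %.2f'%-np.degrees(np.arctan(k[0])))
for n,m,f in(('dock',dk,np.max),('charger',ch,np.min)):
    k=edge(m,0,1,.572,.615,f); print(n,'side y at x=.57,.61: ',(1000*np.polyval(k,[.57,.61])).round(1),'yaw %.2f'%np.degrees(np.arctan(k[0])))
E
python3 m3.py 0.003; python3 - <<'E'
from h import *
w=load('wrist'); P=cloud(w)
m=(abs(P[...,2]-.012)<.006)&(P[...,0]<.58)&(P[...,1]>.06)&(P[...,1]<.13)&(P[...,0]>.55)
q=P[m]; k=np.polyfit(q[:,1],q[:,0],1); print(len(q),np.polyval(k,.058),np.degrees(np.arctan(-k[0])))
E
```

```text
dock front x at y=.058: 563.4 mm yaw -1.29
charger front x at y=.058: 557.7 mm yaw -10.01
dock side y at x=.57,.61:  [51.4 50.8] yaw -0.88
charger side y at x=.57,.61:  [59.  58.5] yaw -0.75
2896 0.5630195063880353 -0.6599429631776748
```

```bash
python3 -m pendant '[{"jaw":-1,"tx":-0.1,"ty":0.3,"tz":0,"ax":0,"ay":0,"az":0.1},{"jaw":-1,"tx":-0.1,"ty":0.5,"tz":0,"ax":0,"ay":0,"az":0.1},{"jaw":-1,"tx":-0.1,"ty":0.65,"tz":0,"ax":0,"ay":0,"az":0.1},{"jaw":-1,"tx":-0.1,"ty":0.72,"tz":0,"ax":0,"ay":0,"az":0.1},{"jaw":-1,"tx":-0.1,"ty":0.72,"tz":0,"ax":0,"ay":0,"az":0.1}]'
python3 -m pendant '[{"jaw":-1,"tx":0,"ty":0.05,"tz":0,"ax":0,"ay":0,"az":0},{"jaw":-1,"tx":0,"ty":0.1,"tz":0,"ax":0,"ay":0,"az":0},{"jaw":-1,"tx":0,"ty":0.1,"tz":0,"ax":0,"ay":0,"az":0}]'; python3 m3.py 0.001
```

```text
clock: 19.1
position: [0.5975, 0.0143, 0.0772]
ee_rot: [0.385, 0.009, 0.923, -0.004]
contact_force: [-0.5, -5.9, 4.9]
width: 0.0291
gripper_force: 61.3
clock: 19.48
position: [0.5975, 0.0151, 0.0772]
ee_rot: [0.385, 0.009, 0.923, -0.004]
contact_force: [0.6, -7.3, 5.2]
width: 0.0292
gripper_force: 61.3
dock front x at y=.058: 562.4 mm yaw -1.18
charger front x at y=.058: 561.0 mm yaw -2.67
dock side y at x=.57,.61:  [62.5 62.3] yaw -0.27
charger side y at x=.57,.61:  [63.7 63.7] yaw -0.02
```

```bash
python3 -m pendant '[{"jaw":-1,"tx":0,"ty":0.05,"tz":0,"ax":0,"ay":0,"az":0},{"jaw":-1,"tx":0,"ty":0.1,"tz":0,"ax":0,"ay":0,"az":0},{"jaw":-1,"tx":0,"ty":0.1,"tz":0,"ax":0,"ay":0,"az":0}]'
python3 -m pendant '[{"jaw":-1,"tx":0,"ty":0.05,"tz":0,"ax":0,"ay":0,"az":0},{"jaw":-1,"tx":0,"ty":0.1,"tz":0,"ax":0,"ay":0,"az":0},{"jaw":-1,"tx":0,"ty":0.1,"tz":0,"ax":0,"ay":0,"az":0}]'
```

```text
clock: 19.9
position: [0.5975, 0.0151, 0.0772]
ee_rot: [0.385, 0.01, 0.923, -0.004]
contact_force: [0.1, -13.2, 6.2]
width: 0.029
gripper_force: 61.4
clock: 20.27
position: [0.5975, 0.0152, 0.0772]
ee_rot: [0.385, 0.011, 0.923, -0.004]
contact_force: [-1.6, -18.6, 6.9]
width: 0.0292
gripper_force: 61.6
```

```bash
cat > m4.py <<'E'
from h import *
w=grab('wrist'); P=cloud(w); X,Y,Z=P[...,0],P[...,1],P[...,2]; c=.0595
def f(n,zl,zh,yl,yh):
    m=(Z>zl)&(Z<zh)&(abs(X-.564)<.008)&(Y>yl)&(Y<yh); q=P[m]
    k=np.polyfit(q[:,1],q[:,0],1); r=q[:,0]-np.polyval(k,q[:,1]); q=q[abs(r)<.002]; k=np.polyfit(q[:,1],q[:,0],1)
    print(n,len(q),'x at seam %.2f'%(1000*np.polyval(k,c)),'yaw %.2f'%-np.degrees(np.arctan(k[0])))
f('dock',.024,.041,c-.085,c-.005); f('charger low',.005,.016,c+.005,c+.095);f('charger near seam',.005,.041,c+.004,c+.018); f('dock near seam',.024,.041,c-.018,c-.004)
E
python3 m4.py; python3 rec.py
```

```text
dock 6997 x at seam 563.55 yaw -1.25
charger low 2748 x at seam 563.04 yaw -0.66
charger near seam 2287 x at seam 563.00 yaw -0.80
dock near seam 1220 x at seam 563.50 yaw -1.13
[-0.139  0.356  2.342  2.902  0.352  1.715]
```

```bash
python3 -m pendant '[{"jaw":-1,"tx":0,"ty":-0.2,"tz":0,"ax":0,"ay":0,"az":0},{"jaw":-1,"tx":0,"ty":-0.2,"tz":0,"ax":0,"ay":0,"az":0},{"jaw":0.3,"tx":0,"ty":-0.2,"tz":0,"ax":0,"ay":0,"az":0},{"jaw":0.3,"tx":0,"ty":-0.2,"tz":0,"ax":0,"ay":0,"az":0},{"jaw":0.3,"tx":0,"ty":-0.2,"tz":0,"ax":0,"ay":0,"az":0},{"jaw":0.3,"tx":0,"ty":-0.2,"tz":0,"ax":0,"ay":0,"az":0}]'; python3 m4.py
python3 -m pendant '[{"jaw":0.3,"tx":-1,"ty":0,"tz":1,"ax":0,"ay":0,"az":0},{"jaw":0.3,"tx":-2.5,"ty":0,"tz":2.5,"ax":0,"ay":0,"az":0},{"jaw":0.3,"tx":-4.5,"ty":0,"tz":4.5,"ax":0,"ay":0,"az":0},{"jaw":0.3,"tx":-6,"ty":0,"tz":6,"ax":0,"ay":0,"az":0},{"jaw":0.3,"tx":-8,"ty":0,"tz":8,"ax":0,"ay":0,"az":0},{"jaw":0.3,"tx":-9,"ty":0,"tz":10,"ax":0,"ay":0,"az":0},{"jaw":0.3,"tx":-10,"ty":0,"tz":13,"ax":0,"ay":0,"az":0},{"jaw":0.3,"tx":-10,"ty":0,"tz":13,"ax":0,"ay":0,"az":0}]'; python3 m4.py; python3 rec.py
python3 - <<'E'
from h import *
w=load('wrist'); s=grab('scene'); P=cloud(s)
T=cv2.resize(s['pixels'][130:270,200:400],(600,420),interpolation=2)
W=cv2.resize(w['pixels'],None,fx=.39,fy=.39); W=np.vstack([W,np.zeros((420-W.shape[0],W.shape[1],3),np.uint8)])
cv2.imwrite('pics/fin.png',np.hstack([T,W]))
hsv=cv2.cvtColor(s['pixels'],cv2.COLOR_BGR2HSV)
q=P[(P[...,2]>.144)&(P[...,2]<.156)&(abs(P[...,0]-.457)<.06)&(abs(P[...,1]+.293)<.06)]; print('lamp handle',q.mean(0) if len(q) else None)
E
```

```text
clock: 21.08
position: [0.596, 0.0166, 0.0757]
ee_rot: [0.383, 0.008, 0.924, -0.003]
contact_force: [-0.1, 0.0, 0.1]
width: 0.0549
gripper_force: 0.0
dock 6982 x at seam 563.42 yaw -1.23
charger low 2811 x at seam 562.96 yaw -0.77
charger near seam 2244 x at seam 563.02 yaw -0.63
dock near seam 1211 x at seam 563.37 yaw -1.10
clock: 22.12
position: [0.4964, 0.0207, 0.1871]
ee_rot: [0.397, 0.01, 0.918, -0.008]
contact_force: [-0.8, 0.5, -0.5]
width: 0.0558
gripper_force: 0.0
dock 1546 x at seam 563.44 yaw -1.23
charger low 985 x at seam 562.96 yaw -0.77
charger near seam 550 x at seam 563.09 yaw -0.79
dock near seam 269 x at seam 563.41 yaw -0.73
[-0.17  -0.024  2.389  1.902  0.107  2.705]
lamp handle [ 0.45444491 -0.28992843  0.15040681]
```

View pics/fin.png

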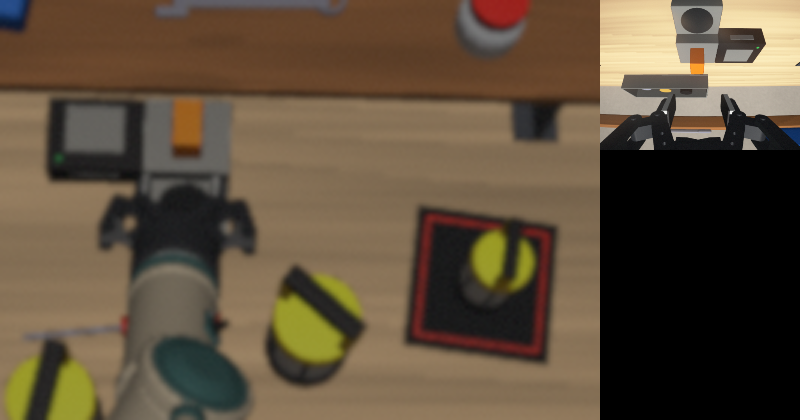

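The final picture shows the dock butted against the charger at (143,140) with the fronts level. The lamp stands upright mid-mat at (495,270), the gripper is clear, and the other things are in place. I'm handing the job in.

```bash
python3 -c "
from rig import manip
print(manip.sign_off())"
```

```text
the job is handed in; nothing more can be done
None
```

I set the lamp upright in the middle of the mat, then pushed the dock against the charger (front faces about 0.5 mm apart, yaw within about 0.5°), let go and handed in at about 22 s; one risk is that joints 5 and 6 read 0.107 and 2.705 rad at the end, a few thousandths past their stated limits.

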